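# Packing a stem in the length-setting jig

## Robot

A 6-joint arm with a two-finger parallel gripper is mounted at the origin on the work surface. World frame = base frame: x ahead of the robot, y to its left, z up, the work surface at z = 0. Lengths are in m, angles in degrees, forces in N, time in s.
With the tool pointing down it reaches from about 0.375 to 0.9 m from the base axis. Payload 3.1 kg.
Tool frame: the origin (TCP) lies midway between the tips of the shut fingers; the grasp point (between the pads) lies 19 mm behind it; z points along the fingers, y is the direction in which the jaws open and shut (so a half turn about z gives the same grasp; the last joint's range is limited). The gripper opens to 87 mm and grips with 3 to 60 N. Pads are 19 mm wide; open, the fingers measure 117 mm over their backs; the gripper's body (75 mm by 190 mm) begins 51 mm behind the grasp point.
Start: joints at [59.616, 30.224, 82.088, -0, 67.689, -10.227], TCP at [0.215, 0.587, 0.223] pointing down, gripper open.
Joint ranges: [-176.69, 176.69], [-43.24, 126.21], [12.49, 139.97], [-82, 262], [0, 151.66], [-163.58, 163.58]. Speed limits (degrees/s): [159.86, 159.86, 180, 180, 180, 180].

## Interface

Orientations are given as a 3x3 rotation matrix whose columns are the frame's x, y, z axes.
In Python, from rig import bot gives the robot as it stands.
- The arm moves only by the tool carry_out, never from a script. Its arguments are lists of equal length, an entry for each row: "grip": the gripper's target within -1 to 1 (fully open at 1, half-way at 0, shut at -1); "slide": the shift along the tool's x, y, z in mm, a list of three; "twist": the turn, a rotation vector about the tool's x, y, z in rad, a list of three. In form: {"grip": [grip, ...], "slide": [[dx, dy, dz], ...], "twist": [[wx, wy, wz], ...]}. A call has 1 to 12 rows; each row shifts and turns the pose as measured when the row begins, along the tool's axes as they then stand; what a row does not reach is not made up. A row lasts 1/10 s, in which the tool goes at most 50 mm and 8.59 degrees, less where a joint would pass 70% of its speed; a pose out of reach is approached as far as the arm can. A call is refused whole if a number of a shift passes 50 or a number of a turn 0.15, either way. A call with a gripper value outside its range is refused whole. The fingers move at their own pace and stop on an object; the grip force is fixed at half the most. Time passes only in rows, so rows that do not move let the fingers close. It gives the time, the measured TCP pose, the force and the opening at its end, in the units of the state.
- bot.read_state(): the state, without advancing time (a new reading comes with each control period).
- bot.capture(name): name is "scene" or "top"; returns a dict with "color" (480x640x3 uint8, red, green, blue), "depth" (480x640 float32, m along the optical axis (not along the pixel's ray), 0 where there is no reading), "fx", "fy", "cx", "cy" (pixels), "position" and "rotation" of the camera in the world. Camera axes: x right, y up, looking along -z (the intrinsics and any distortion apply to the point x, -y, -z); pixel columns grow to the right and rows downward; lengths in m; the calibration is good to about 2 mm. A picture is of the moment at which its call begins.
- bot.hand_in(): hands the job in, once; it reports no verdict.
The state is a dict: "time_s": time; "joint_positions": joint angles; "qvel": joint speeds; "tau": joint torques, N m; "position": TCP position; "tcp_rot": TCP orientation; "force": force on the tool from outside, world axes, zero at the start; "moment": the same for the moment, N m; "opening": opening from 0.0 (shut) to 1.0 (fully open).
Only numpy, scipy, OpenCV 4.12 (cv2) and the standard library are available. Lean on these libraries where they do the work, as an engineer would, in place of code of your own. Each camera call takes 0.05 s, during which the arm holds its last target.

## Task

In the jig, a gap is left between the steel end stop and the brass end of the stem lying in front of it. Of the three wooden packers with tab handles, find the one that slides snugly into that gap with only a few millimetres to spare, lower it in upright, in line with the stem, until it stands on the board, and let go. A packer that rattles loosely or is too thick to go in is wrong.

Things in the scene. Friction and masses are not known exactly. Their poses are not given: they have to be found in the camera images.
- stop (a point): Foot of the jig's steel end stop (30 mm wide, 48 high, top leaning back as lead-in), mid-face, on top of the jig's fixed plywood board (18 mm thick, 250 x 400). y: square to the stop face, along the working lane to its stem; x: across, to the storage lanes at x = 75 and 150 mm, which have no stop; z up. A fixed stem lies in each lane; nothing of the jig is over 48 mm above the board.
- long_end (a point): Centre of the end face of the long stem's brass collar, 24 mm above the board; fixed turned dark-wood stem along the jig's y axis. If it lies in the working lane (x near 0 in the stop's frame; the lanes change) the gap from stop face to this face is 22 mm. Collar 46 mm across, flat face 24, a 7 mm long cone between as lead-in.
- middle_end (a point): Centre of the end face of the middle stem's brass collar, 24 mm above the board; fixed turned dark-wood stem along the jig's y axis. If it lies in the working lane (x near 0 in the stop's frame; the lanes change) the gap from stop face to this face is 36 mm. Collar 46 mm across, flat face 24, a 7 mm long cone between as lead-in.
- short_end (a point): Centre of the end face of the short stem's brass collar, 24 mm above the board; fixed turned dark-wood stem along the jig's y axis. If it lies in the working lane (x near 0 in the stop's frame; the lanes change) the gap from stop face to this face is 50 mm. Collar 46 mm across, flat face 24, a 7 mm long cone between as lead-in.
- thin_packer (a point): Centre of the thin packer, a loose pale-wood block standing on the table: 17 mm thick (y), 40 wide (x), 48 high, with a tab handle on mid-top, 24 (x) by 14 (y), 40 high. Whole height 88 mm (z); this point is 44 mm above its underside. Grip the handle across its 24 mm, fingers closing along x, 72 mm above the underside. About 84 g.
- medium_packer (a point): Centre of the medium packer, a loose pale-wood block standing on the table: 31 mm thick (y), 40 wide (x), 48 high, with a tab handle on mid-top, 24 (x) by 14 (y), 40 high. Whole height 88 mm (z); this point is 44 mm above its underside. Grip the handle across its 24 mm, fingers closing along x, 72 mm above the underside. About 112 g.
- thick_packer (a point): Centre of the thick packer, a loose pale-wood block standing on the table: 45 mm thick (y), 40 wide (x), 48 high, with a tab handle on mid-top, 24 (x) by 14 (y), 40 high. Whole height 88 mm (z); this point is 44 mm above its underside. Grip the handle across its 24 mm, fingers closing along x, 72 mm above the underside. About 140 g.

How it is judged:
By the outcome, as a careful person would: the job done as asked, in the order asked, and still so for the second after the job is handed in, with the robot touching nothing.
It also fails if it takes over 38 s, if anything falls off the work surface, if the arm or the gripper's body presses on something with over 40 N, if the wrist force passes 120 N, or if a joint passes its speed limit or range.

## Working session

There is one attempt and no reset: what is moved stays moved. The work goes in short steps, Python scripts to look and compute and a tool call to move; the robot and the scene stay as the last step left them, time stands still between calls to the robot, and variables do not carry over. Pictures are saved under pics/ and viewed, and the job is handed in when it is done.

Besides the shell and the picture viewer there is one more tool, called after "Emit:" by a JSON object that holds its "fn" and its "kwargs". carry_out: Moves the arm, as the interface text tells. Its arguments: {"type":"object","properties":{"grip":{"type":"array"},"slide":{"type":"array"},"twist":{"type":"array"}},"required":["grip","slide","twist"]}

```bash
ls; mkdir -p pics; python3 - <<'E'
from rig import bot
import cv2,numpy as np
s=bot.read_state();print(s['time_s'],s['position'],np.round(s['tcp_rot'],3),s['opening'])
for n in("scene","top"):
    c=bot.capture(n);np.savez(f'{n}0.npz',**c)
    cv2.imwrite(f'pics/{n}0.png',c['color'][:,:,::-1]);print(n,c['position'],np.round(c['rotation'],3),c['fx'],c['fy'],c['cx'],c['cy'],c.keys())
E
```

```text
pics
0.0 [0.21498515 0.58607852 0.2215791 ] [[-0.939  0.345 -0.001]
 [ 0.345  0.939 -0.002]
 [ 0.    -0.002 -1.   ]] 0.9994380459869889
scene [ 1.04516906 -0.23221458  0.89566805] [[ 0.205 -0.832  0.516]
 [ 0.979  0.172 -0.113]
 [ 0.005  0.528  0.849]] 498.9623890992761 498.9623890992761 320.9074793357969 240.61867062410226 dict_keys(['color', 'depth', 'fx', 'fy', 'cx', 'cy', 'position', 'rotation'])
top [ 0.41181617 -0.11704736  0.8668364 ] [[ 0.026  0.978 -0.205]
 [-1.     0.024 -0.01 ]
 [-0.005  0.205  0.979]] 456.1986906163268 456.1986906163268 322.4931879510549 242.82386074243882 dict_keys(['color', 'depth', 'fx', 'fy', 'cx', 'cy', 'position', 'rotation'])
```

View pics/scene0.png

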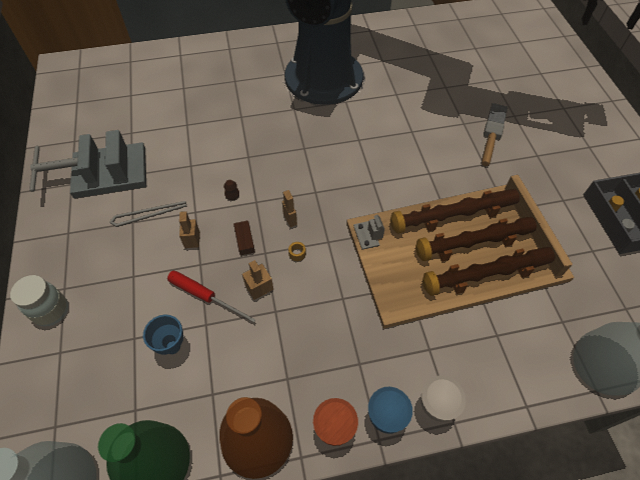

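View pics/top0.png

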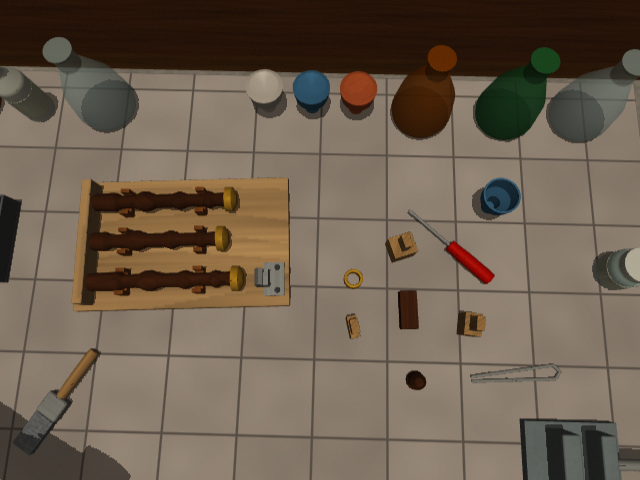

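```bash
cat > h.py <<'E'
import numpy as np,cv2
def load(n):
    return dict(np.load(n))
def cloud(c):
    d=c['depth'];v,u=np.mgrid[:480,:640]
    p=np.stack([(u-c['cx'])/c['fx']*d,-(v-c['cy'])/c['fy']*d,-d],-1)
    return p@c['rotation'].T+c['position']
def ray(c,u,v,z):
    r=c['rotation']@np.array([(u-c['cx'])/c['fx'],-(v-c['cy'])/c['fy'],-1])
    return c['position']+r*(z-c['position'][2])/r[2]
def proj(c,P):
    q=(np.atleast_2d(P)-c['position'])@c['rotation']
    return np.stack([c['fx']*q[:,0]/-q[:,2]+c['cx'],-c['fy']*q[:,1]/-q[:,2]+c['cy']],-1)
E
python3 - <<'E'
from h import *
t=load('top0.npz');s=load('scene0.npz')
def crop(c,x,y,w,h,k): return cv2.resize(c['color'][y:y+h,x:x+w,::-1],None,fx=k,fy=k,interpolation=cv2.INTER_CUBIC)
cv2.imwrite('pics/c1.png',crop(t,200,170,100,75*2,4))
cv2.imwrite('pics/c2.png',crop(s,340,180,130,120,5))
cv2.imwrite('pics/c3.png',crop(t,335,220,160,125,5))
cv2.imwrite('pics/c4.png',crop(s,170,180,140,120,5))
E
```

```text
(no output)
```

View pics/c1.png

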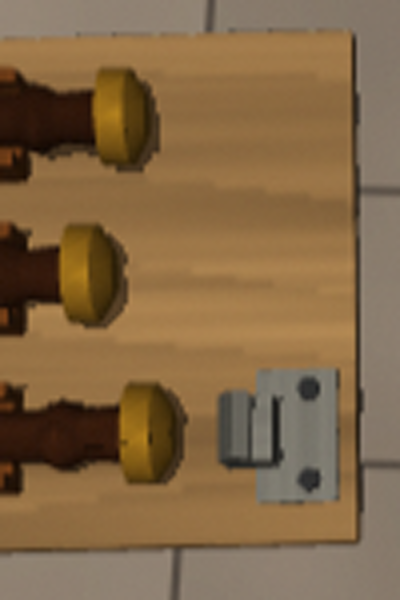

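View pics/c2.png

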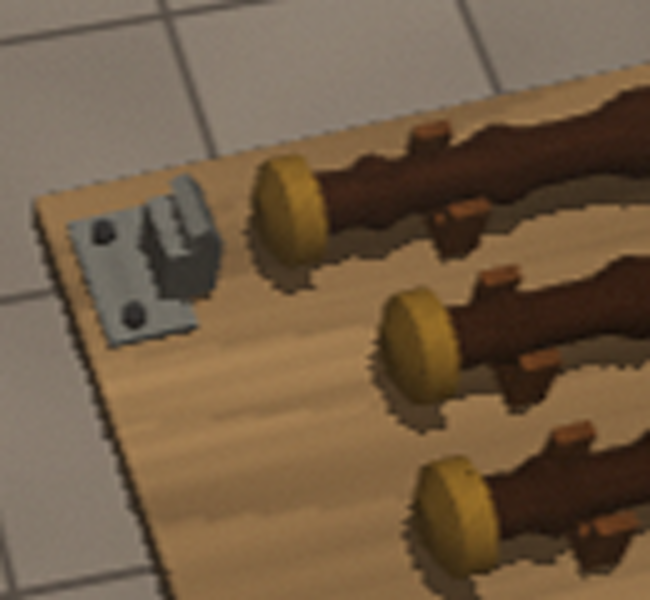

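View pics/c3.png

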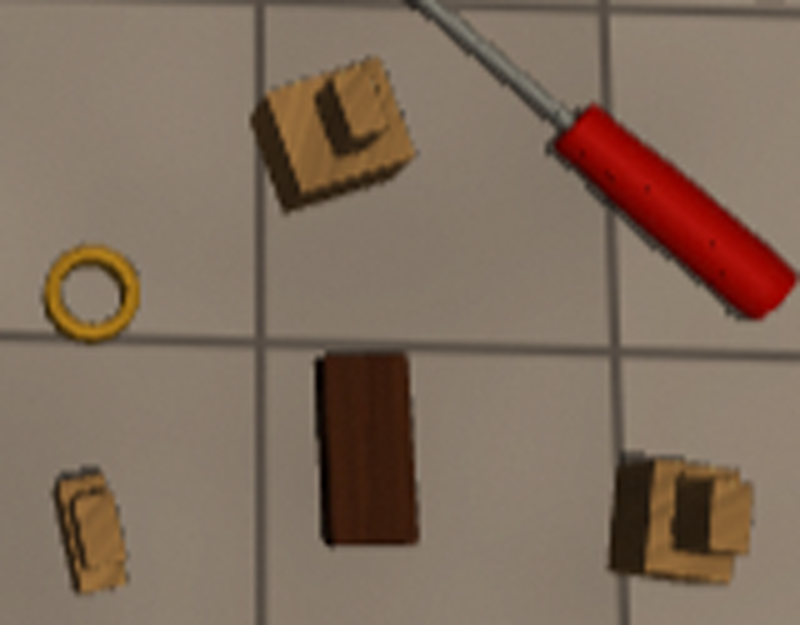

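View pics/c4.png

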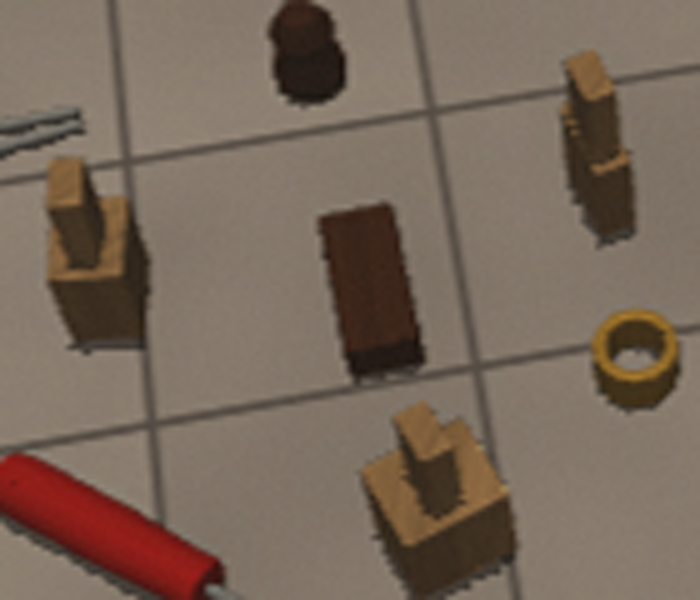

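```bash
python3 - <<'E'
from h import *
np.set_printoptions(precision=4,suppress=True)
for n in('top0','scene0'):
    c=load(n+'.npz');P=cloud(c)
    hsv=cv2.cvtColor(c['color'],cv2.COLOR_RGB2HSV)
    # board by plane z and board corners (z .018)
    if n=='top0': cs=[(288,178),(289.5,305.5)]
    else: cs=[(348,221),(383,325)]
    print(n,[ray(c,*q,.018) for q in cs])
    m=((hsv[...,0]>18)&(hsv[...,0]<28)&(hsv[...,1]>170)&(P[...,2]>.02)).astype(np.uint8)
    k,l,st,ce=cv2.connectedComponentsWithStats(m)
    for i in range(1,k):
        if st[i,4]>60:
            p=P[l==i];print('brass',st[i],ce[i],p.mean(0),p.min(0),p.max(0))
    # steel around stop
    if n=='top0': x0,x1,y0,y1=252,286,258,298
    else: x0,x1,y0,y1=350,386,212,252
    p=P[y0:y1,x0:x1].reshape(-1,3);print('stop region high',[ (h,p[(p[:,2]>h)].min(0),p[p[:,2]>h].max(0),(p[:,2]>h).sum()) for h in(.03,.05,.06)])
E
```

```text
top0 [array([ 0.7174, -0.0375,  0.018 ]), array([ 0.4695, -0.0505,  0.018 ])]
brass [223 188  15  23 267] [229.5955 198.9251] [0.6594 0.0649 0.0587] [0.6417 0.0556 0.0333] [0.6815 0.0761 0.0686]
brass [215 227  15  23 288] [221.3125 237.9132] [0.5841 0.0736 0.0645] [ 0.4118 -0.117   0.0323] [0.6072 0.0863 0.8668]
brass [230 266  14  25 285] [235.9789 277.9789] [0.5125 0.0429 0.0624] [ 0.4118 -0.117   0.0403] [0.5352 0.0548 0.8668]
brass [344 270  19  18 127] [353.0472 278.3228] [ 0.5208 -0.1662  0.0365] [ 0.4118 -0.1837  0.0203] [ 0.5381 -0.117   0.8668]
stop region high [(0.03, array([ 0.4118, -0.117 ,  0.03  ]), array([0.5333, 0.0118, 0.8668]), np.int64(276)), (0.05, array([ 0.4118, -0.117 ,  0.0513]), array([0.5333, 0.0118, 0.8668]), np.int64(233)), (0.06, array([ 0.4118, -0.117 ,  0.0601]), array([0.5333, 0.0082, 0.8668]), np.int64(106))]
scene0 [array([ 0.4752, -0.0492,  0.018 ]), array([ 0.7176, -0.0399,  0.018 ])]
brass [612 196  11  10  68] [617.2941 199.9559] [0.5563 0.517  0.046 ] [ 0.5374 -0.2322  0.0295] [1.0452 0.5415 0.8957]
brass [420 238  11  16  78] [425.641  245.2692] [0.5901 0.0773 0.0617] [0.5712 0.0681 0.0544] [0.6046 0.0842 0.0658]
brass [425 272  14  20 104] [432.4519 280.2981] [0.666  0.066  0.0608] [0.6465 0.0545 0.0479] [0.683  0.0741 0.0683]
stop region high [(0.03, array([ 0.4995, -0.2322,  0.0301]), array([1.0452, 0.0105, 0.8957]), np.int64(262)), (0.05, array([ 0.4995, -0.2322,  0.05  ]), array([1.0452, 0.0105, 0.8957]), np.int64(157)), (0.06, array([ 0.4995, -0.2322,  0.0601]), array([1.0452, 0.006 , 0.8957]), np.int64(69))]
```

```bash
python3 - <<'E'
from h import *
np.set_printoptions(precision=1,suppress=True,linewidth=200)
t=load('top0.npz');s=load('scene0.npz')
# jig yaw from long board edges and lane centers
def mask(c,h=.03):
    hsv=cv2.cvtColor(c['color'],cv2.COLOR_RGB2HSV);P=cloud(c)
    return P
a=np.radians(2.7);X=np.array([np.cos(a),np.sin(a)]);Y=np.array([-np.sin(a),np.cos(a)])
O=np.array([.515,.01])
for n,c in(('top',t),('scene',s)):
    P=cloud(c).reshape(-1,3);ok=c['depth'].ravel()>0;P=P[ok];C=c['color'].reshape(-1,3)[ok]
    q=np.c_[(P[:,:2]-O)@X,(P[:,:2]-O)@Y,P[:,2]]*1000
    print(n)
    # stop lateral extents
    m=(q[:,2]>45)&(q[:,1]>-25)&(q[:,1]<6)&(abs(q[:,0])<40);print('stop x',np.percentile(q[m,0],[2,98]),q[m].mean(0))
    for lane in(0,75,150):
        m=(abs(q[:,0]-lane)<30)&(q[:,2]>35)&(q[:,1]>15)&(q[:,1]<75)
        m2=(abs(q[:,0]-lane)<10)&(q[:,2]>24)&(q[:,1]>-25)&(q[:,1]<75)
        z=q[m2];o=np.argsort(z[:,1]);z=z[o]
        print(lane); 
        for y in range(-24,76,2):
            k=(z[:,1]>=y)&(z[:,1]<y+2)
            if k.any(): print((y,round(z[k,2].min(),1),round(z[k,2].max(),1),k.sum()),end=' ')
        print()
E
```

```text
top
stop x [-12.3  17.5] [  2.2 -10.9  58.5]
0
(-24, np.float64(24.0), np.float64(47.8), np.int64(5)) (-22, np.float64(25.8), np.float64(55.3), np.int64(32)) (-20, np.float64(51.6), np.float64(54.0), np.int64(11)) (-18, np.float64(51.7), np.float64(55.8), np.int64(11)) (-16, np.float64(51.3), np.float64(55.1), np.int64(11)) (-14, np.float64(52.3), np.float64(56.9), np.int64(17)) (-12, np.float64(51.8), np.float64(67.2), np.int64(25)) (-10, np.float64(63.7), np.float64(67.4), np.int64(15)) (-8, np.float64(62.6), np.float64(69.3), np.int64(12)) (-6, np.float64(63.9), np.float64(67.2), np.int64(11)) (-4, np.float64(59.3), np.float64(64.5), np.int64(11)) (-2, np.float64(56.9), np.float64(59.5), np.int64(4)) (0, np.float64(55.3), np.float64(57.6), np.int64(9)) (2, np.float64(54.6), np.float64(54.6), np.int64(1)) (22, np.float64(42.8), np.float64(43.7), np.int64(3)) (24, np.float64(39.5), np.float64(58.9), np.int64(28)) (26, np.float64(54.7), np.float64(62.6), np.int64(17)) (28, np.float64(58.6), np.float64(65.0), np.int64(16)) (30, np.float64(61.9), np.float64(67.9), np.int64(12)) (32, np
[... 6247 characters left out ...]
.float64(62.6), np.float64(66.5), np.int64(11)) (50, np.float64(60.2), np.float64(65.8), np.int64(9)) (52, np.float64(60.4), np.float64(64.3), np.int64(9)) (54, np.float64(58.5), np.float64(66.1), np.int64(11)) (56, np.float64(61.2), np.float64(65.0), np.int64(7)) (60, np.float64(54.3), np.float64(56.4), np.int64(4)) (62, np.float64(49.0), np.float64(57.7), np.int64(10)) (64, np.float64(47.2), np.float64(57.1), np.int64(11)) (66, np.float64(49.1), np.float64(53.9), np.int64(8)) (68, np.float64(46.9), np.float64(54.0), np.int64(12)) (70, np.float64(46.6), np.float64(54.5), np.int64(8)) (72, np.float64(47.9), np.float64(55.4), np.int64(11)) (74, np.float64(47.7), np.float64(53.9), np.int64(2))
```

```bash
python3 - <<'E'
from h import *
np.set_printoptions(precision=4,suppress=True,linewidth=200)
for n,(x0,y0,w,h) in(('top',(330,300,45,50)),('scene',(270,180,40,55))):
    c=load(n+'0.npz');P=cloud(c)[y0:y0+h,x0:x0+w];D=c['depth'][y0:y0+h,x0:x0+w]
    for lo,hi in((.078,.1),(.04,.056)):
        m=(P[...,2]>lo)&(P[...,2]<hi)&(D>0)
        p=P[m];
        v,u=np.nonzero(m);pts=np.float32(np.c_[u+x0,v+y0])
        zz=.088 if lo>.06 else .048
        R=np.array([ray(c,a,b,zz)[:2] for a,b in pts])
        r=cv2.minAreaRect((R*1000).astype(np.float32));print(n,lo,len(p),p.mean(0),R.mean(0),r)
    b=cv2.resize(c['color'][y0:y0+h,x0:x0+w,::-1],None,fx=11,fy=11,interpolation=cv2.INTER_NEAREST);cv2.imwrite(f'pics/p_{n}.png',b)
E
```

```text
top 0.078 125 [ 0.4345 -0.1662  0.0887] [ 0.4345 -0.1663] ((434.4680480957031, -166.3576202392578), (23.98613166809082, 14.20906925201416), 12.276934623718262)
top 0.04 102 [ 0.4344 -0.1648  0.049 ] [ 0.4344 -0.1648] ((434.6130065917969, -166.341064453125), (39.83863067626953, 17.358386993408203), 13.133261680603027)
scene 0.078 88 [ 0.4346 -0.1693  0.0857] [ 0.4363 -0.1694] ((436.0476379394531, -169.61175537109375), (29.702381134033203, 15.463781356811523), 5.235609531402588)
scene 0.04 85 [ 0.4424 -0.1694  0.0474] [ 0.4428 -0.1695] ((436.37353515625, -169.23239135742188), (41.8541374206543, 18.08246421813965), 12.233088493347168)
```

View pics/p_top.png

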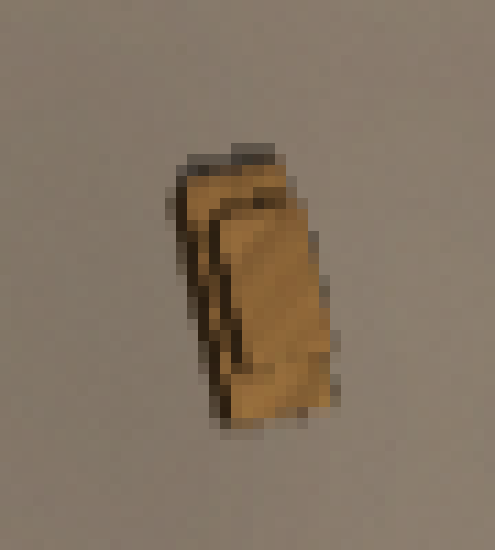

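View pics/p_scene.png

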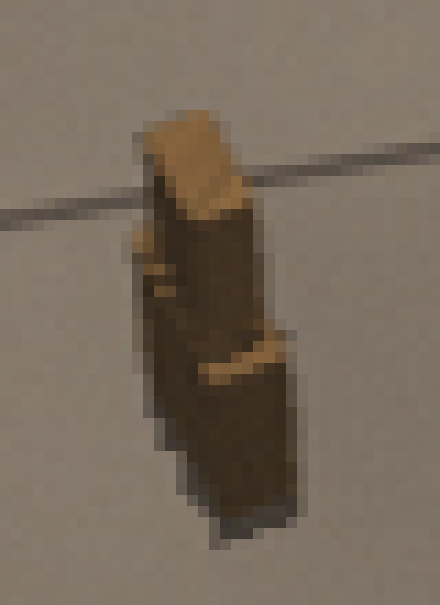

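```bash
cat > jig.py <<'E'
from h import *
np.set_printoptions(precision=4,suppress=True,linewidth=200)
def jig(c,a=2.7,v=True):
    a=np.radians(a);X=np.array([np.cos(a),np.sin(a)]);Y=np.array([-np.sin(a),np.cos(a)]);O=np.array([.515,.01])
    P=cloud(c).reshape(-1,3);P=P[c['depth'].ravel()>0]
    q=np.c_[(P[:,:2]-O)@X,(P[:,:2]-O)@Y,P[:,2]]*1000
    ys=[];xs=[]
    for lane,g in((0,22),(75,50),(150,36)):
        m=(abs(q[:,0]-lane)<10)&(q[:,2]>32)&(q[:,2]<52)&(abs(q[:,1]-g-2)<5)
        m2=(abs(q[:,0]-lane)<30)&(q[:,2]>45)&(q[:,1]>g+9)&(q[:,1]<g+18)
        x=q[m2,0]
        ys.append(np.median(q[m,1])-g);xs.append((np.percentile(x,1)+np.percentile(x,99))/2-lane)
        print(lane,m.sum(),ys[-1],xs[-1],np.percentile(x,99)-np.percentile(x,1))
    k=np.polyfit([0,75,150],ys,1);print('dyaw',np.degrees(k[0]),'y0',k[1])
    return ys,xs
if __name__=='__main__':
    for n in('top0','scene0'):jig(load(n+'.npz'))
E
python3 jig.py
```

```text
0 20 2.3079644091187284 2.810445272736942 44.23913976325522
75 25 2.747546337209414 0.6413078304028943 41.59270112790475
150 22 3.0993173804209704 0.2569333451915554 41.236754287687745
dyaw 0.3022745690717059 y0 2.3225995565985826
0 32 0.22217116377064272 2.4200526877098287 40.91203371424881
75 37 0.6445815943376374 1.7071228131001703 41.750544087036175
150 41 1.3595159877960867 1.6496493889604267 41.784063241599796
dyaw 0.4344337217847151 y0 0.1734171699554001
```

Emit:
{"fn": "carry_out", "kwargs": {"grip": [1, 1, 1, 1, 1, 1, 1, 1, 1, 1], "slide": [[-38, -32, 0], [-38, -32, 0], [-38, -32, 0], [-38, -32, 0], [-38, -32, 0], [-38, -32, 0], [-38, -32, 0], [-38, -32, 0], [-38, -32, 0], [-38, -32, 0]], "twist": [[0, 0, 0], [0, 0, 0], [0, 0, 0], [0, 0, 0], [0, 0, 0], [0, 0, 0], [0, 0, 0], [0, 0, 0], [0, 0, 0], [0, 0, 0]]}}

```text
time_s: 1.1
position: [0.4622, 0.1545, 0.218]
tcp_rot: [[-0.943, 0.332, -0.003], [0.332, 0.943, -0.0], [0.003, -0.001, -1.0]]
force: [0.6, 0.6, 0.1]
opening: 0.996
```

```bash
cat > go.py <<'E'
import sys,numpy as np
from rig import bot
from scipy.spatial.transform import Rotation as Ro
np.set_printoptions(precision=3,suppress=True)
x,y,z,yaw=map(float,sys.argv[1:5])
s=bot.read_state();R=np.array(s['tcp_rot']);p=np.array(s['position'])
a=np.radians(yaw);Y=np.array([np.cos(a),np.sin(a),0]);Z=np.array([0,0,-1.]);T=np.c_[np.cross(Y,Z),Y,Z]
print('t',s['time_s'],'p',p,'F',np.array(s['force']),'open',s['opening'],'yaw',np.degrees(np.arctan2(R[1,1],R[0,1])),'z',R[:,2])
d=np.array([x,y,z])-p
print('slide now axes mm',R.T@d*1000,'slide after-turn axes',T.T@d*1000,'twist',Ro.from_matrix(R.T@T).as_rotvec())
E
python3 go.py 0.435 -0.168 0.22 12.7
```

```text
t 1.1 p [0.462 0.154 0.218] F [0.62  0.593 0.12 ] open 0.9955412789886535 yaw 70.62225635424642 z [-0.003 -0.    -1.   ]
slide now axes mm [ -81.367 -313.238   -1.886] slide after-turn axes [-308.628  -97.4     -1.984] twist [-0.003 -0.002  1.011]
```

Emit:
{"fn": "carry_out", "kwargs": {"grip": [1, 1, 1, 1, 1, 1, 1, 1, 1, 1, 1, 1], "slide": [[0, 0, 0], [0, 0, 0], [0, 0, 0], [0, 0, 0], [0, 0, 0], [0, 0, 0], [0, 0, 0], [-47, -15, 0], [-47, -15, 0], [-47, -15, 0], [-47, -15, 0], [-47, -15, 0]], "twist": [[0, 0, 0.144], [0, 0, 0.144], [0, 0, 0.144], [0, 0, 0.144], [0, 0, 0.144], [0, 0, 0.144], [0, 0, 0.144], [0, 0, 0], [0, 0, 0], [0, 0, 0], [0, 0, 0], [0, 0, 0]]}}

```text
time_s: 2.3
position: [0.435, -0.0991, 0.2154]
tcp_rot: [[-0.193, 0.981, -0.004], [0.981, 0.193, 0.0], [0.001, -0.004, -1.0]]
force: [0.4, -0.1, 0.3]
opening: 1.002
```

```bash
python3 go.py 0.4352 -0.1678 0.13 12.7
```

```text
t 2.3 p [ 0.435 -0.099  0.215] F [ 0.438 -0.056  0.278] open 1.0016748539131783 yaw 11.112127938270254 z [-0.004  0.    -1.   ]
slide now axes mm [-67.501 -12.655  85.417] slide after-turn axes [-67.043 -14.88   85.419] twist [-0.004 -0.001 -0.028]
```

Emit:
{"fn": "carry_out", "kwargs": {"grip": [1, 1, 1, 1, 1, 1], "slide": [[-34, -7, 10], [-33, -7, 25], [0, 0, 25], [0, 0, 25], [0, 0, 0], [0, 0, 0]], "twist": [[-0.004, 0, -0.028], [0, 0, 0], [0, 0, 0], [0, 0, 0], [0, 0, 0], [0, 0, 0]]}}

```text
time_s: 2.9
position: [0.4356, -0.1797, 0.1286]
tcp_rot: [[-0.21, 0.978, 0.004], [0.978, 0.21, -0.004], [-0.005, 0.004, -1.0]]
force: [0.6, 0.6, 0.6]
opening: 1.004
```

```bash
python3 go.py 0.4352 -0.1678 0.053 12.7; python3 - <<'E'
from rig import bot
from h import *
c=bot.capture('scene');cv2.imwrite('pics/s1.png',cv2.resize(c['color'][130:270,230:350,::-1],None,fx=4,fy=4))
E
```

```text
t 2.9 p [ 0.436 -0.18   0.129] F [0.552 0.572 0.579] open 1.0042549786658304 yaw 12.100653490948668 z [ 0.004 -0.004 -1.   ]
slide now axes mm [12.097  1.844 75.518] slide after-turn axes [11.73   2.239 75.565] twist [ 0.004  0.005 -0.01 ]
```

View pics/s1.png

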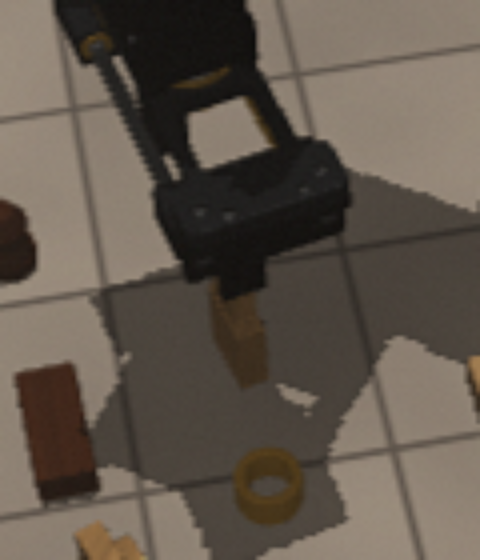

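Emit:
{"fn": "carry_out", "kwargs": {"grip": [1, 1, 1], "slide": [[12, 2, 0], [0, 0, 10], [0, 0, 0]], "twist": [[0.004, 0.004, -0.01], [0, 0, 0], [0, 0, 0]]}}

```text
time_s: 3.25
position: [0.4365, -0.166, 0.1209]
tcp_rot: [[-0.223, 0.975, 0.004], [0.975, 0.223, -0.003], [-0.004, 0.003, -1.0]]
force: [-0.5, -1.1, 0.0]
opening: 1.006
```

```bash
python3 go.py 0.4352 -0.1678 0.053 12.7
```

```text
t 3.25 p [ 0.436 -0.166  0.121] F [-0.546 -1.127  0.011] open 1.0060549342692164 yaw 12.862060083161309 z [ 0.004 -0.003 -1.   ]
slide now axes mm [-1.13  -1.865 67.867] slide after-turn axes [-1.426 -1.646 67.867] twist [0.003 0.004 0.003]
```

Emit:
{"fn": "carry_out", "kwargs": {"grip": [1, 1, 1, 1, 1], "slide": [[-1, -2, 15], [0, 0, 20], [0, 0, 20], [0, 0, 12], [0, 0, 0]], "twist": [[0.003, 0.003, 0], [0, 0, 0], [0, 0, 0], [0, 0, 0], [0, 0, 0]]}}

```text
time_s: 3.75
position: [0.4379, -0.1675, 0.0543]
tcp_rot: [[-0.227, 0.974, 0.007], [0.974, 0.227, -0.006], [-0.007, 0.006, -1.0]]
force: [1.0, 0.4, -0.4]
opening: 1.004
```

```bash
python3 go.py 0.4352 -0.1678 0.053 12.7
```

```text
t 3.75 p [ 0.438 -0.167  0.054] F [ 1.037  0.379 -0.398] open 1.0035132489506142 yaw 13.116611486429303 z [ 0.007 -0.006 -1.   ]
slide now axes mm [ 0.316 -2.75   1.258] slide after-turn axes [ 0.287 -2.745  1.276] twist [0.006 0.007 0.007]
```

Emit:
{"fn": "carry_out", "kwargs": {"grip": [1, 1, -1, -1, -1, -1, -1, -1, -1, -1], "slide": [[0, -3, 1], [0, 0, 0], [0, 0, 0], [0, 0, 0], [0, 0, 0], [0, 0, 0], [0, 0, 0], [0, 0, 0], [0, 0, 0], [0, 0, 0]], "twist": [[0.006, 0.007, 0], [0, 0, 0], [0, 0, 0], [0, 0, 0], [0, 0, 0], [0, 0, 0], [0, 0, 0], [0, 0, 0], [0, 0, 0], [0, 0, 0]]}}

```text
time_s: 4.75
position: [0.4366, -0.169, 0.0562]
tcp_rot: [[-0.228, 0.974, 0.004], [0.974, 0.228, -0.004], [-0.004, 0.003, -1.0]]
force: [0.4, 0.2, 0.5]
opening: 0.355
```

```bash
python3 go.py 0.4352 -0.1678 0.16 12.7
```

```text
t 4.75 p [ 0.437 -0.169  0.056] F [0.427 0.158 0.52 ] open 0.35478468834979066 yaw 13.17305250886203 z [ 0.004 -0.004 -1.   ]
slide now axes mm [   1.076   -0.803 -103.76 ] slide after-turn axes [   1.515   -1.137 -103.751] twist [0.003 0.004 0.008]
```

Emit:
{"fn": "carry_out", "kwargs": {"grip": [-1, -1, -1, -1, -1, -1], "slide": [[0, 0, 0], [0, 0, 0], [0, 0, 0], [0, 0, 0], [0, 0, 0], [0, 0, 0]], "twist": [[0, 0, 0], [0, 0, 0], [0, 0, 0], [0, 0, 0], [0, 0, 0], [0, 0, 0]]}}

```text
time_s: 5.35
position: [0.4364, -0.1689, 0.056]
tcp_rot: [[-0.228, 0.974, 0.003], [0.974, 0.228, -0.003], [-0.004, 0.003, -1.0]]
force: [0.4, 0.1, -1.0]
opening: 0.28
```

```bash
python3 go.py 0.4352 -0.1678 0.16 12.7
```

```text
t 5.35 p [ 0.436 -0.169  0.056] F [ 0.373  0.108 -0.999] open 0.28018238081635477 yaw 13.172308265708997 z [ 0.003 -0.003 -1.   ]
slide now axes mm [   0.943   -0.638 -103.968] slide after-turn axes [   1.323   -0.912 -103.962] twist [0.003 0.004 0.008]
```

Emit:
{"fn": "carry_out", "kwargs": {"grip": [-1, -1, -1, -1, -1, -1, -1], "slide": [[0, 0, -8], [0, 0, -20], [0, 0, -30], [0, 0, -30], [0, 0, -20], [0, 0, 0], [0, 0, 0]], "twist": [[0, 0, 0], [0, 0, 0], [0, 0, 0], [0, 0, 0], [0, 0, 0], [0, 0, 0], [0, 0, 0]]}}

```text
time_s: 6.05
position: [0.435, -0.1678, 0.1691]
tcp_rot: [[-0.228, 0.974, 0.002], [0.974, 0.228, -0.002], [-0.002, 0.001, -1.0]]
force: [0.3, 0.3, -1.2]
opening: 0.276
```

```bash
python3 go.py 0.5161 0.0224 0.16 3.0
```

```text
t 6.05 p [ 0.435 -0.168  0.169] F [ 0.274  0.289 -1.154] open 0.27592933771745726 yaw 13.165656392562862 z [ 0.002 -0.002 -1.   ]
slide now axes mm [166.742 122.269   8.934] slide after-turn axes [185.688  90.934   9.13 ] twist [0.001 0.002 0.177]
```

Emit:
{"fn": "carry_out", "kwargs": {"grip": [-1, -1, -1, -1, -1, -1, -1, -1, -1, -1], "slide": [[0, 0, 0], [0, 0, 0], [20, 10, 0], [31, 15, 0], [31, 15, 0], [31, 15, 0], [31, 15, 0], [26, 13, 0], [10, 5, 0], [0, 0, 0]], "twist": [[0, 0, 0.088], [0, 0, 0.088], [0, 0, 0], [0, 0, 0], [0, 0, 0], [0, 0, 0], [0, 0, 0], [0, 0, 0], [0, 0, 0], [0, 0, 0]]}}

```text
time_s: 7.05
position: [0.5101, 0.0238, 0.1556]
tcp_rot: [[-0.042, 0.999, -0.022], [0.999, 0.042, 0.006], [0.007, -0.021, -1.0]]
force: [-0.6, 0.2, -0.6]
opening: 0.273
```

```bash
python3 go.py 0.5161 0.0224 0.135 3.0
```

```text
t 7.05 p [0.51  0.024 0.156] F [-0.579  0.216 -0.628] open 0.27329890105301824 yaw 2.4040127942669125 z [-0.022  0.006 -1.   ]
slide now axes mm [-1.775  6.369 20.42 ] slide after-turn axes [-1.697  5.913 20.563] twist [-0.021 -0.007 -0.01 ]
```

Emit:
{"fn": "carry_out", "kwargs": {"grip": [-1, -1, -1, -1], "slide": [[-2, 6, 0], [0, 0, 15], [0, 0, 0], [0, 0, 0]], "twist": [[-0.021, -0.007, -0.01], [0, 0, 0], [0, 0, 0], [0, 0, 0]]}}

```text
time_s: 7.45
position: [0.5148, 0.0182, 0.1386]
tcp_rot: [[-0.05, 0.999, -0.002], [0.999, 0.05, -0.002], [-0.002, -0.002, -1.0]]
force: [0.3, -0.2, -1.1]
opening: 0.277
```

```bash
python3 go.py 0.5161 0.0224 0.135 3.0; python3 - <<'E'
from rig import bot
from h import *
for n in('scene','top'):
    c=bot.capture(n);np.savez(n+'2.npz',**c)
    y,x=(170,330) if n=='scene' else (210,200)
    cv2.imwrite(f'pics/{n}2.png',cv2.resize(c['color'][y:y+100,x:x+120,::-1],None,fx=6,fy=6,interpolation=cv2.INTER_CUBIC))
E
```

```text
t 7.45 p [0.515 0.018 0.139] F [ 0.327 -0.228 -1.092] open 0.2771846702312301 yaw 2.8924568393449728 z [-0.002 -0.002 -1.   ]
slide now axes mm [4.184 1.494 3.603] slide after-turn axes [4.174 1.496 3.614] twist [-0.002  0.002 -0.002]
```

View pics/scene2.png

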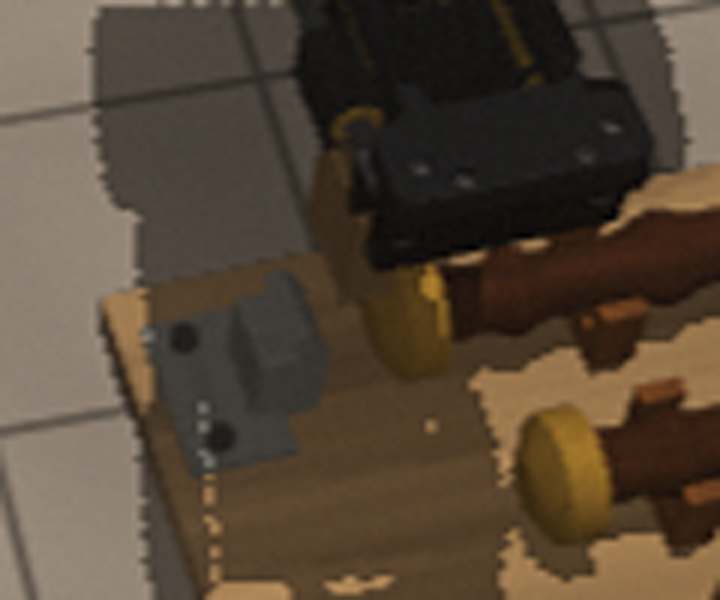

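View pics/top2.png

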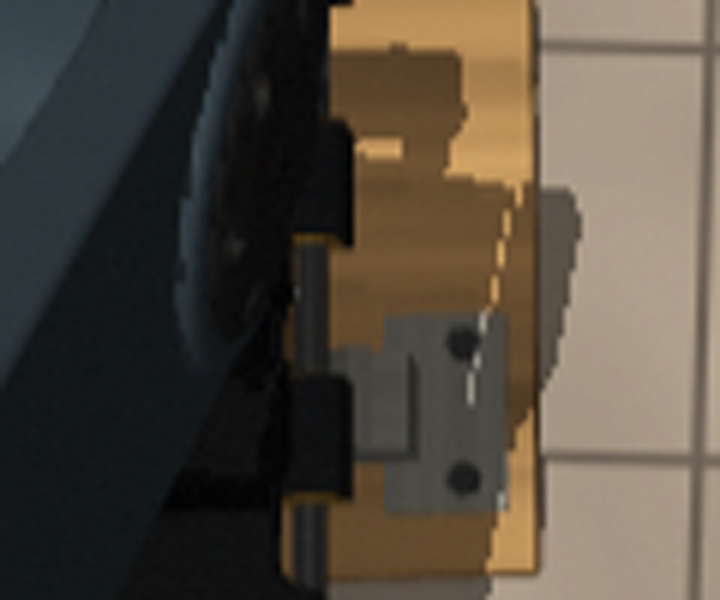

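```bash
python3 - <<'E'
from h import *
from rig import bot
np.set_printoptions(precision=1,suppress=True,linewidth=200)
print(bot.read_state()['position'])
a=np.radians(3.0);X=np.array([np.cos(a),np.sin(a)]);Y=np.array([-np.sin(a),np.cos(a)]);O=np.array([.5167,.0114])
c=load('scene2.npz');P=cloud(c);H=cv2.cvtColor(c['color'],cv2.COLOR_RGB2HSV)
q=np.dstack([(P[...,:2]-O)@X,(P[...,:2]-O)@Y,P[...,2]])*1000
m=(c['depth']>0)&(abs(q[...,0])<35)&(abs(q[...,1]-8)<25)&(q[...,2]>74)&(q[...,2]<128)&(H[...,1]>70)
v,u=np.nonzero(m);print(m.sum(),u.min(),u.max(),v.min(),v.max())
p=q[m]
for z in range(74,128,6):
    k=(p[:,2]>=z)&(p[:,2]<z+6)
    if k.any():
        w=p[k];print(z,k.sum(),w.min(0),w.max(0),np.percentile(w[:,1],[10,50,90]))
# points on -y face: x<12
E
```

```text
[0.5 0.  0.1]
168 381 395 195 220
80 10 [-14.4  -0.7  80.8] [15.3 13.4 85.7] [-0.5  0.4 11.2]
86 29 [-22.4  -1.5  86.1] [16.7 15.  92. ] [-1.  0. 11.]
92 32 [-22.3  -1.2  92.1] [16.5 15.6 97.7] [-1.1  0.1 11.9]
98 19 [-21.6  -1.4  98.1] [ 16.4   6.  103.1] [-1.1 -0.6  2.5]
104 21 [-20.4  -1.2 104. ] [ 17.2   3.  109.6] [-1.2 -0.6  1.9]
110 23 [-23.2  -1.5 110.6] [ 17.2   2.  115.9] [-1.2 -0.6  0.4]
116 19 [-20.7  -1.7 116.4] [ 16.7   2.3 121. ] [-1.5 -0.4  0.2]
122 15 [-15.3  -1.4 122.2] [ 17.3   4.8 127.7] [-1.1 -0.5  0.9]
```

Emit:
{"fn": "carry_out", "kwargs": {"grip": [-1, -1, -1], "slide": [[2.7, 2, 2], [0, 0, 0], [0, 0, 0]], "twist": [[-0.002, 0.002, 0], [0, 0, 0], [0, 0, 0]]}}

```text
time_s: 7.85
position: [0.5175, 0.0205, 0.1378]
tcp_rot: [[-0.049, 0.999, 0.003], [0.999, 0.049, -0.0], [-0.0, 0.003, -1.0]]
force: [0.6, 0.3, -0.1]
opening: 0.276
```

```bash
cat > chk.py <<'E'
from h import *
from rig import bot
np.set_printoptions(precision=2,suppress=True,linewidth=200)
a=np.radians(3.0);X=np.array([np.cos(a),np.sin(a)]);Y=np.array([-np.sin(a),np.cos(a)]);O=np.array([.5167,.0114])
c=bot.capture('scene');P=cloud(c);H=cv2.cvtColor(c['color'],cv2.COLOR_RGB2HSV)
q=np.dstack([(P[...,:2]-O)@X,(P[...,:2]-O)@Y,P[...,2]])*1000
import sys
zm=float(sys.argv[1])
m=(c['depth']>0)&(abs(q[...,0])<35)&(abs(q[...,1]-8)<18)&(q[...,2]>zm)&(q[...,2]<128)&(H[...,1]>70)
p=q[m];f=p[(p[:,0]<12)&(p[:,0]>-18)&(p[:,1]<6)]
print('packer',len(p),p.min(0),p.max(0),'-y face median',np.median(f[:,1]),'slope deg',np.degrees(np.polyfit(f[:,0],f[:,1],1)[0]), 'tilt',np.degrees(np.polyfit(f[:,2],f[:,1],1)[0]))
for l,g in((0,22),(75,50),(150,36)):
    m=(c['depth']>0)&(abs(q[...,0]-l)<10)&(q[...,2]>32)&(q[...,2]<52)&(abs(q[...,1]-g)<5)
    if m.sum()>5: print('stop y from collar',l,m.sum(),np.median(q[m][:,1])-g)
cv2.imwrite(f'pics/chk{sys.argv[2]}.png',cv2.resize(c['color'][150:270,330:490,::-1],None,fx=5,fy=5,interpolation=cv2.INTER_CUBIC))
E
python3 chk.py 76 1; python3 go.py 0.5161 0.0224 0.074 3.0
```

```text
packer 177 [-20.38   0.64  83.21] [ 20.18  17.89 127.96] -y face median 1.5829646825282335 slope deg 0.04316786487538733 tilt -0.054584075019786786
stop y from collar 0 24 -1.0079176036986794
stop y from collar 75 35 -0.8493658932287644
stop y from collar 150 43 -0.83544630089294
t 7.9 p [0.517 0.021 0.138] F [-0.86  -0.415 -0.904] open 0.274315813835128 yaw 2.82819169416153 z [ 0.003 -0.    -1.   ]
slide now axes mm [ 1.961 -1.466 63.845] slide after-turn axes [ 1.95  -1.268 63.849] twist [ 0.003  0.    -0.003]
```

Emit:
{"fn": "carry_out", "kwargs": {"grip": [-1, -1, -1, -1, -1], "slide": [[0, 0, 7], [0, 0, 10], [0, 0, 10], [0, 0, 5], [0, 0, 0]], "twist": [[0.001, 0, -0.003], [0, 0, 0], [0, 0, 0], [0, 0, 0], [0, 0, 0]]}}

```text
time_s: 8.4
position: [0.5172, 0.0208, 0.1027]
tcp_rot: [[-0.053, 0.999, 0.001], [0.999, 0.053, -0.0], [-0.0, 0.001, -1.0]]
force: [-0.2, 0.7, -1.1]
opening: 0.279
```

```bash
python3 go.py 0.5175 0.0205 0.074 3.0;python3 chk.py 72 2
```

```text
t 8.4 p [0.517 0.021 0.103] F [-0.158  0.661 -1.148] open 0.27925314013804553 yaw 3.056585967473904 z [ 0.001 -0.    -1.   ]
slide now axes mm [-0.339  0.209 28.655] slide after-turn axes [-0.342  0.242 28.654] twist [0.001 0.    0.001]
packer 90 [-19.08  -3.61  72.01] [ 20.63   5.34 123.09] -y face median 1.8309494135793816 slope deg -2.1553333207986127 tilt 1.2617412503545715
stop y from collar 75 36 -0.9114116828375529
stop y from collar 150 42 -0.38564974815106723
```

View pics/chk2.png

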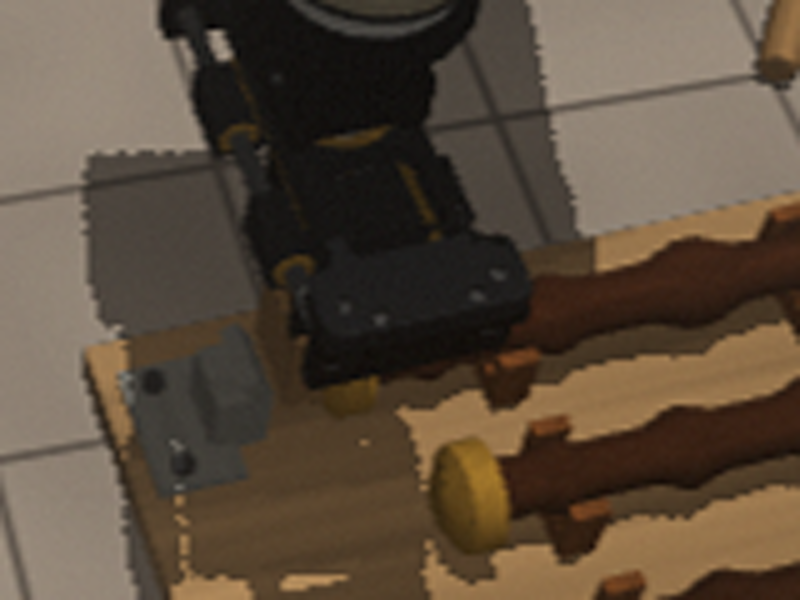

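Emit:
{"fn": "carry_out", "kwargs": {"grip": [-1, -1, -1, -1, -1], "slide": [[0, 0, 7], [0, 0, 7], [0, 0, 7], [0, 0, 3], [0, 0, 0]], "twist": [[0, 0, 0], [0, 0, 0], [0, 0, 0], [0, 0, 0], [0, 0, 0]]}}

```text
time_s: 8.95
position: [0.5178, 0.0207, 0.077]
tcp_rot: [[-0.053, 0.999, 0.002], [0.999, 0.053, -0.0], [-0.0, 0.002, -1.0]]
force: [0.1, -0.0, -0.7]
opening: 0.274
```

```bash
python3 go.py 0.5175 0.0205 0.074 3.0
```

```text
t 8.95 p [0.518 0.021 0.077] F [ 0.15  -0.049 -0.731] open 0.27413502942407436 yaw 3.0524736576131946 z [ 0.002 -0.    -1.   ]
slide now axes mm [-0.18  -0.36   2.977] slide after-turn axes [-0.181 -0.353  2.978] twist [0.002 0.    0.001]
```

Emit:
{"fn": "carry_out", "kwargs": {"grip": [-1, -1, -1], "slide": [[0, 0, 2], [0, 0, 1.5], [0, 0, 0]], "twist": [[0, 0, 0], [0, 0, 0], [0, 0, 0]]}}

```text
time_s: 9.25
position: [0.5178, 0.0207, 0.074]
tcp_rot: [[-0.053, 0.999, 0.002], [0.999, 0.053, -0.0], [-0.001, 0.002, -1.0]]
force: [0.2, 0.4, -1.3]
opening: 0.275
```

```bash
python3 go.py 0.5175 0.0205 0.074 3.0
```

```text
t 9.25 p [0.518 0.021 0.074] F [ 0.161  0.387 -1.293] open 0.2749295076023241 yaw 3.063266130556271 z [ 0.002 -0.    -1.   ]
slide now axes mm [-0.158 -0.284 -0.04 ] slide after-turn axes [-0.158 -0.284 -0.039] twist [0.002 0.001 0.001]
```

Emit:
{"fn": "carry_out", "kwargs": {"grip": [-1, -1], "slide": [[0, 0, 1], [0, 0, 0]], "twist": [[0, 0, 0], [0, 0, 0]]}}

```text
time_s: 9.45
position: [0.5181, 0.0206, 0.074]
tcp_rot: [[-0.054, 0.999, 0.003], [0.999, 0.054, -0.001], [-0.001, 0.003, -1.0]]
force: [-0.7, -0.1, -1.1]
opening: 0.277
```

Emit:
{"fn": "carry_out", "kwargs": {"grip": [-1, -1], "slide": [[0, 0, 1], [0, 0, 0]], "twist": [[0, 0, 0], [0, 0, 0]]}}

```text
time_s: 9.65
position: [0.5184, 0.0206, 0.0739]
tcp_rot: [[-0.054, 0.999, 0.005], [0.999, 0.054, -0.001], [-0.001, 0.005, -1.0]]
force: [-1.0, -0.1, -1.2]
opening: 0.271
```

Emit:
{"fn": "carry_out", "kwargs": {"grip": [-1, -1], "slide": [[0, 0, 2], [0, 0, 0]], "twist": [[0, 0, 0], [0, 0, 0]]}}

```text
time_s: 9.85
position: [0.5178, 0.0205, 0.0735]
tcp_rot: [[-0.054, 0.999, 0.004], [0.999, 0.054, -0.001], [-0.001, 0.004, -1.0]]
force: [-0.1, 0.2, -0.5]
opening: 0.272
```

```bash
python3 go.py 0.5175 0.0205 0.072 3.0;python3 chk.py 60 3
```

```text
t 9.85 p [0.518 0.021 0.074] F [-0.095  0.183 -0.484] open 0.27170645109461683 yaw 3.110155632309846 z [ 0.004 -0.001 -1.   ]
slide now axes mm [-0.022 -0.329  1.542] slide after-turn axes [-0.024 -0.324  1.544] twist [0.004 0.001 0.002]
packer 37 [-20.41  -9.62  60.19] [ 21.62   4.2  121.39] -y face median 1.7650773940029478 slope deg 14.851899177684649 tilt 11.080919187323776
stop y from collar 75 34 -0.6762446421226898
stop y from collar 150 37 -0.5003187583768351
```

View pics/chk3.png

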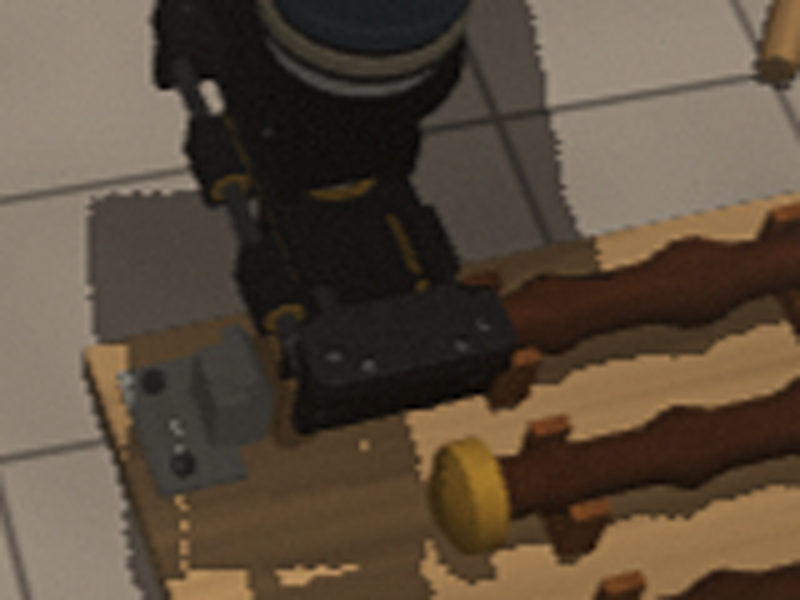

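Emit:
{"fn": "carry_out", "kwargs": {"grip": [-1, -1, -0.1, -0.1, -0.1, -0.1, -0.1, -0.1], "slide": [[0, 0, 1], [0, 0, 0], [0, 0, 0], [0, 0, 0], [0, 0, 0], [0, 0, 0], [0, 0, 0], [0, 0, 0]], "twist": [[0.003, 0, 0], [0, 0, 0], [0, 0, 0], [0, 0, 0], [0, 0, 0], [0, 0, 0], [0, 0, 0], [0, 0, 0]]}}

```text
time_s: 10.7
position: [0.5183, 0.0205, 0.0719]
tcp_rot: [[-0.054, 0.999, 0.001], [0.999, 0.054, -0.001], [-0.001, 0.001, -1.0]]
force: [-0.0, 0.3, -1.0]
opening: 0.451
```

```bash
python3 go.py 0.5175 0.0205 0.2 3.0
```

```text
t 10.7 p [0.518 0.021 0.072] F [-0.039  0.329 -0.986] open 0.4511372023215714 yaw 3.1006774082021726 z [ 0.001 -0.001 -1.   ]
slide now axes mm [  -0.138   -0.727 -128.103] slide after-turn axes [   0.028   -0.792 -128.102] twist [0.001 0.001 0.002]
```

Emit:
{"fn": "carry_out", "kwargs": {"grip": [-0.1, -0.1, -0.1, -0.1, -0.1, -0.1, -0.1, -0.1, -0.1, -0.1, -0.1, -0.1], "slide": [[0, 0, -10], [0, 0, -20], [0, 0, -30], [0, 0, -40], [0, 0, -40], [-40, 0, 0], [-50, 0, 0], [-50, 0, 0], [-50, 0, 0], [-40, 0, 0], [0, 0, 0], [0, 0, 0]], "twist": [[0, 0, 0], [0, 0, 0], [0, 0, 0], [0, 0, 0], [0, 0, 0], [0, 0, 0], [0, 0, 0], [0, 0, 0], [0, 0, 0], [0, 0, 0], [0, 0, 0], [0, 0, 0]]}}

```text
time_s: 11.9
position: [0.5324, -0.2159, 0.2276]
tcp_rot: [[-0.058, 0.998, 0.01], [0.998, 0.058, -0.007], [-0.008, 0.01, -1.0]]
force: [-1.1, 0.6, 0.0]
opening: 0.451
```

```bash
python3 chk.py 69 4; python3 - <<'E'
from h import *
from rig import bot
c=bot.capture('top');P=cloud(c)
cv2.imwrite('pics/top5.png',cv2.resize(c['color'][240:320,190:320,::-1],None,fx=6,fy=6,interpolation=cv2.INTER_CUBIC))
a=np.radians(3.0);X=np.array([np.cos(a),np.sin(a)]);Y=np.array([-np.sin(a),np.cos(a)]);O=np.array([.5167,.0114])
q=np.dstack([(P[...,:2]-O)@X,(P[...,:2]-O)@Y,P[...,2]])*1000
m=(abs(q[...,0])<30)&(abs(q[...,1]-10)<20)&(q[...,2]>98)&(q[...,2]<115);print('handle top',m.sum(),q[m].mean(0),np.median(q[m],0),q[m].min(0),q[m].max(0))
E
```

```text
packer 190 [-11.83   1.55  69.04] [ 17.08  17.11 108.49] -y face median 3.2302648043216418 slope deg 1.7263114411830442 tilt 1.548661165488988
stop y from collar 75 37 -0.9831912283146025
stop y from collar 150 36 -0.8083365046894784
handle top 127 [  1.92372109  11.44305268 107.10403172] [  1.53302775  11.31120567 107.36033484] [-9.58989782  4.57953996 98.52788817] [ 13.25620429  18.70908238 109.77820773]
```

View pics/chk4.png

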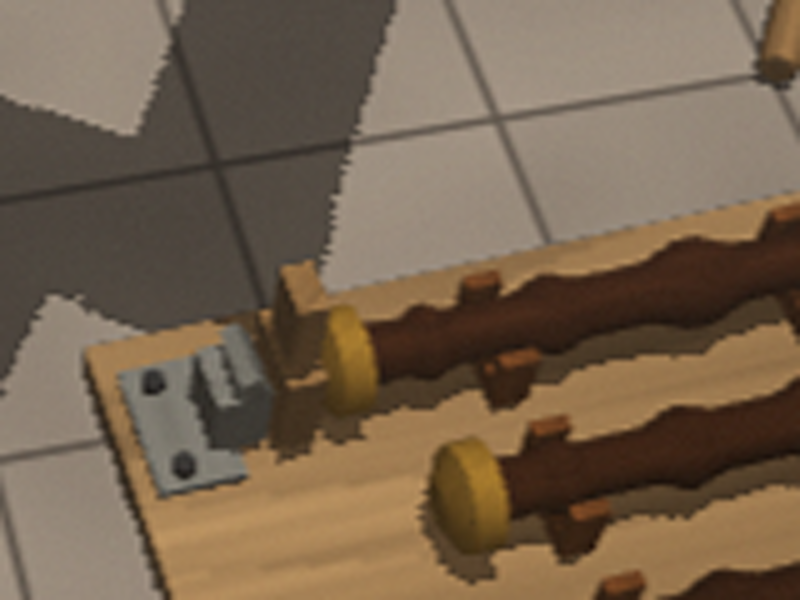

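View pics/top5.png

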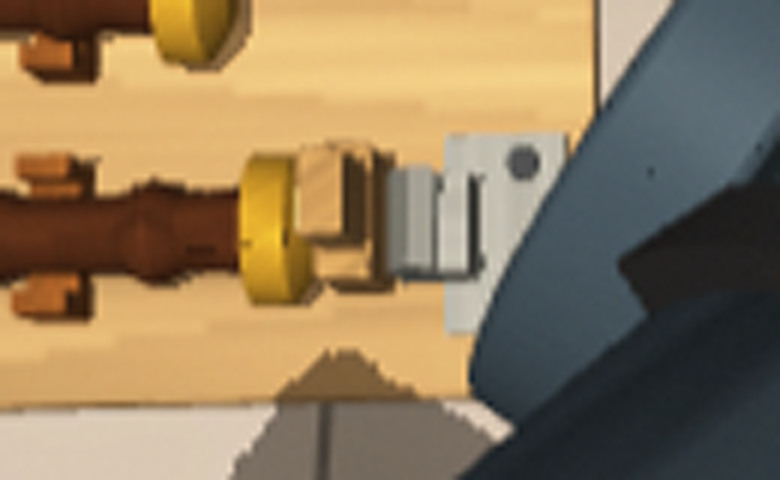

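The pictures show the thin packer upright between the stop and the long stem's collar. Its handle top measures about 107 mm, against 106 mm expected, and the gripper is clear.

```bash
python3 -c "
from rig import bot
print(bot.hand_in())"
```

```text
the job is handed in; nothing more can be done
None
```

I put the thin packer (17 mm) into the gap and handed the job in at about 12 s. The depth images showed the long stem in the working lane, which means a 22 mm gap. As a check, the three collar ends were spaced 0, 28 and 14 mm apart across the lanes, matching long, short and middle. I gripped the packer by its handle, centred it using the scene camera with about 2.5 mm to spare each side, lowered it to the board, let go and moved the arm clear.

**Last checks:**
- **Position:** both camera views show the packer upright, in line with the stem, between the stop and the collar, with the gripper well away.
- **Height:** the handle top measured about 107 mm against 106 mm expected, so the packer is standing on the board.

**Disagreements:**
- **Cameras:** the two cameras differed by 2–3 mm along the lane. I averaged them at first, then did the final alignment from the scene camera alone.
- **Touchdown:** the wrist force showed no clear sign of contact with the board. I judged that it was down from the tool's height and the final handle height.
- **Final clearance:** with the packer in place the stop and collar hid part of it, so the last scene-camera check (gap clearance and slope) was unreliable. The 2.5 mm figure is from just above the gap.

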